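# Tighten the boxed-in nut of a monitor pole's foot with a ring wrench

## Task

Tighten the big hex nut on the monitor pole's foot with the ring wrench: it turns clockwise, and the two lugs leave only a short swing, so lift the wrench off and seat it again for each new stroke. Stop when the nut has come up solid and you have pulled it firm, without heaving on it. Turn the nut with the wrench only, then lay the wrench flat on the desk, clear of the foot, and leave the other things on the desk where they are.

Things in the scene. Friction and masses are not known exactly. Their poses are not given: they have to be found in the camera images.
- foot: Fixed aluminium foot of a monitor pole; sizes in mm. Origin on the nut's axis at desk level, z up, pole towards +x. Base plate 12 thick, x -65 to 125, y -85 to 85. Round washer boss (68 across) under the nut, top at z 24: the wrench's underside rests on it when fully seated. More than 80 from the axis on the -x side nothing stands above the plate.
- pole_top (a point): Top of the upright pole, 35 across, 222 high, at foot x 88, y 0; its collar is 55 across and 42 high.
- lug_left (a point): Middle of the top of an upright lug on the foot (26 x 10, top at z 58), 62 from the nut's axis on the foot's -x, +y side. The two lugs let the seated wrench's handle swing only 42 degrees to either side of the foot's -x direction.
- lug_right (a point): The same for the other lug, on the foot's -x, -y side.
- nut_top (a point): Middle of the steel hex nut's top, z 42; turns with the nut. Nut 40 across flats; hex from z 24 to 39, then a bevel narrowing to 34 across at z 42; its 24 thick stud ends at z 50. The point's x axis points at the middle of a flat (a flat every 60 degrees) and equals the foot's x axis at nut_turn 0.
- nut_turn (a joint): Nut angle, rad, growing as it tightens: clockwise from above. Starts at 0.2 to 0.7, stays where left, drags with 0.35 N m, comes up solid at 2.20 and turns no further. Firm: about 1.5 N m on the solid nut (12 N of pull 125 mm from the axis), held half a second; over about 2.5 N m is heaving. The nut loads the wrench with about 100 N on its flats per N m.
- wrench: Loose straight steel ring wrench, lying flat, 0.25 to 0.4 kg. Origin: centre of the ring's underside; z up, handle along -x. Ring 18 high, 55 across flats outside; hexagonal hole 42 across flats, one flat facing the handle, so it matches the nut when their x axes differ by a multiple of 60 degrees and goes on within about 5 degrees (its play either way). Keep this side up.
- wrench_grip (a point): Place to grip the wrench's handle from above: 125 from the ring's centre (wrench x -125), 9 above its underside. The handle is a straight bar 12 wide (y), 16 high (1 to 17 above the underside), from 26 to 190 from the ring's centre, ending in a round 20 across.
- mouse: Black computer mouse, 105 x 58 x 33, loose; origin under its centre. Leave alone.
- cap_ring: Black plastic ring, 64 across, 16 high, loose; origin under its centre. Leave alone.
- mug: White mug, 80 across, 92 high, loose; origin under its centre. Leave alone.
- sleeve: Black plastic pole sleeve, an open pot 40 across, 55 high, loose; origin under its centre. Leave alone.

How it is judged:
On the way, in this order (a step that is already met when the one before it is completed fails the run):
1. the wrench is fully seated on the nut (horizontal distance between wrench and nut_top below 0.004 m and z of wrench in the frame of foot below 0.03 m), for 0.1 s.
2. after the nut has been turned some way (nut_turn above 0.73), the wrench is lifted off it for a further stroke (z of wrench in the frame of foot above 0.037 m and value of joint nut_turn above 0.73 rad), for 0.05 s.
3. with the wrench seated, the nut is solid (nut_turn above 2.16) and pulled firm (90 N or more in all on the flats between wrench and nut, about 1 N m) (all of step 1 and value of joint nut_turn above 2.16 rad and contact force between wrench and hexnut above 90 N), for 0.15 s.
At the end, for the whole second after the job is handed in: The nut is solid (nut_turn above 2.14); the wrench lies flat (within 0.1 rad, 10 mm) and at rest on the desk, its ring more than 95 mm from the nut's axis and not touching the foot; the bystanders are within 30 mm of where they were (value of joint nut_turn above 2.14 rad and height (world z) of wrench below 0.01 m and angle between wrench's own z axis and vertical below 0.1 rad and horizontal distance between wrench and foot above 0.095 m and contact force between wrench and foot below 0.1 N and linear speed of wrench below 0.02 m/s and distance of each of mouse, cap_ring, mug, sleeve from where it was at the start of the episode below 0.03 m).
It fails at once if the wrench is heaved on: over 260 N in all on the contacts between the wrench and the foot with its nut (about 2.5 N m) (contact force between wrench and foot above 260 N).
It fails at once if the robot turns or pushes the nut directly instead of with the wrench (contact force between any of the fingers, the arm and hexnut above 3 N).
It fails at once if a bystander is disturbed (distance of any of mouse, cap_ring, mug, sleeve from where it was at the start of the episode above 0.03 m).
It also fails if it takes over 72 s, if anything falls off the work surface, if the arm or the gripper's body presses on something with over 40 N, if the wrist force passes 120 N, or if a joint passes its speed limit or range.

## Robot

A 6-joint arm with a two-finger parallel gripper is mounted at the origin on the work surface. World frame = base frame: x ahead of the robot, y to its left, z up, the work surface at z = 0. Lengths are in m, angles in rad, forces in N, time in s.
With the tool pointing down it reaches from about 0.275 to 0.725 m from the base axis. Payload 5.6 kg.
Tool frame: the origin (TCP) lies at the very end of the fingers, on their centre line; the grasp point (between the pads) lies 19 mm behind it; z points along the fingers, y is the line along which they close (so a half turn about z gives the same grasp; the last joint's range is limited). The gripper opens to 85 mm and grips with 20 to 120 N. Pads are 22 mm wide; open, the fingers measure 114 mm over their backs; the gripper's body (76 mm by 85 mm) begins 54 mm behind the grasp point. The pads swing forward as they close: fully open they stand 13 mm farther back than shut.
Start: joints at [-1.057, 0.255, 0.108, 0, -1.424, -0.285], TCP at [0.125, -0.536, 0.231] pointing down, gripper open.
Joint ranges: [-2.95, 2.95], [-1.21, 1.97], [-1.09, 1.5], [-2.87, 1.71], [-2.94, -0.07], [-3.05, 3.05]. Speed limits (rad/s): [2.57, 2.57, 3.14, 3.14, 3.14, 3.14].

## Interface

Orientations are given as a rotation vector (axis times angle).
In Python, from plant import * gives the robot as it stands. Calls block until the motion is done:
- move_ptp(position, orientation): joint-space move of the TCP to a pose.
- movel(position, speed=0.15, orientation=None, threshold=None): straight line of the TCP; orientation=None keeps the orientation; speed is the mean speed in m/s. With threshold (N) it stops when the force on the tool has changed by that much, and returns True; else False.
- set_joints(angles): joint-space move.
- command_gripper(opening, grasp_force=None): finger opening in m; grasp_force is the grip in N (None keeps the last); returns when the fingers have stopped.
- pause(seconds).
- inverse_kinematics(position, orientation): joint angles nearest the present ones, or None.
- get_state(): the state.
- read_camera(name): name is "side" or "top"; returns a dict with "color" (480x640x3 uint8, blue, green, red), "z_map" (480x640 float32, m along the optical axis (not along the pixel's ray), 0 where there is no reading), "fov_y" (degrees; the focal length in pixels is half the picture's height over the tangent of half this angle, whatever the lens; pixels are square), "cx", "cy" (the principal point, pixels), "k1" (the pictures are not rectified: a ray, as slopes to the right and down, at radius r is drawn at 1 + k1 r^2 times it, then the intrinsics apply), "rvec" (rotation vector, rad) and "tvec" (3), from world to camera coordinates, as OpenCV has them. Camera axes: x right, y down, z forward; pixel columns grow to the right and rows downward; lengths in m; the calibration is good to about 2 mm. A picture is of the moment at which its call begins.
A pose or a line that the arm cannot do raises Unreachable and nothing moves.
- sign_off(): hands the job in; it is judged then, once.
The state is a dict: "time_s": time; "joints": joint angles; "qvel": joint speeds; "joint_efforts": joint torques, N m; "eef_pos": TCP position; "tcp_rot": TCP orientation; "contact_force": force on the tool from outside, world axes, zero at the start; "moment": the same for the moment, N m; "grip_width": finger opening in m; "grip_force": force on a finger pad.
Only numpy, scipy, OpenCV 4.12 (cv2) and the standard library are available. Lean on these libraries where they do the work, as an engineer would, in place of code of your own. Each camera call takes 0.05 s, during which the arm holds its last target. There are 200 camera calls.

## Working session

There is one attempt and no reset: what is moved stays moved. The work goes in short steps, each a Python script; the robot and the scene stay as the last script left them, time stands still between calls to the robot, and variables do not carry over. Pictures are saved under pics/ and viewed, at most 10 in all, crops included, and the job is handed in when it is done.

```bash
ls; mkdir -p pics; python3 - <<'E'
from plant import *
import cv2,pickle
d={n:read_camera(n) for n in("side","top")}
pickle.dump(d,open('cams.pkl','wb'))
for n in d:
    cv2.imwrite(f'pics/{n}0.png',d[n]["color"]); print(n,{k:v for k,v in d[n].items() if k not in("color","z_map")})
s=get_state();print(s)
E
```

```text
pics
side {'fov_y': 42.2927862255479, 'cx': 320.29752508598966, 'cy': 242.75701744800205, 'k1': -0.1832912424743341, 'rvec': array([ 0.79162839, -2.49307436,  1.20155611]), 'tvec': array([0.50114975, 0.34444333, 1.41664657])}
top {'fov_y': 52.822602508147504, 'cx': 307.96080336535096, 'cy': 236.90905317928886, 'k1': -0.13124818586347514, 'rvec': array([ 2.14209608, -2.20369254,  0.06710421]), 'tvec': array([0.0033353 , 0.62738378, 1.2476993 ])}
{'time_s': 0.1, 'joints': array([-1.05742982e+00,  2.55702340e-01,  1.07144404e-01, -4.33675947e-04,
       -1.42389059e+00, -2.84651884e-01]), 'qvel': array([-0.0001123 , -0.0004591 ,  0.00376628,  0.00038058, -0.00177659,
        0.0006516 ]), 'joint_efforts': array([-2.51877216e-03, -3.87602413e+01,  2.38473684e+01,  5.37800297e+00,
       -3.79620760e-03, -3.55403174e-06]), 'eef_pos': array([ 0.12468783, -0.53523314,  0.23048096]), 'tcp_rot': array([ 3.58353668e-01, -3.12083810e+00, -2.65297276e-03]), 'contact_force': array([ 0.50168065, -0.13519624,  0.76887943]), 'moment': array([-0.00849595, -0.01102152, -0.01416783]), 'grip_force': 0.0, 'grip_width': 0.08530573746261497}
```

View pics/top0.png

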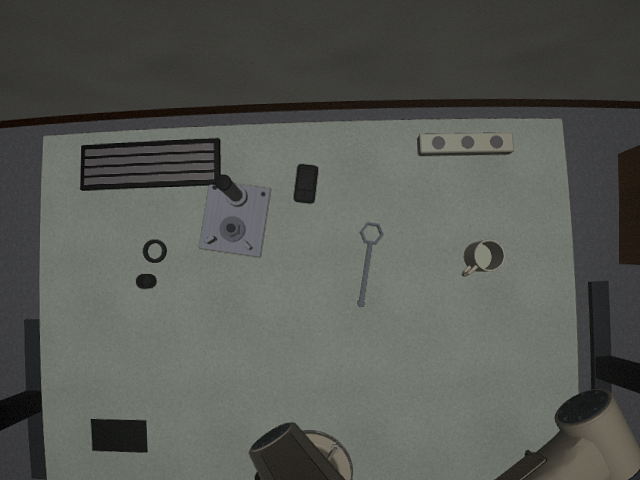

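View pics/side0.png

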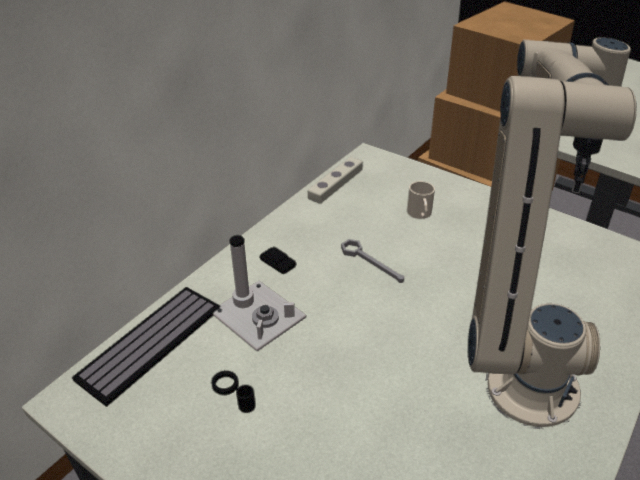

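Top view: foot nut about (232,229), lugs (211,240) and (250,244), pole top (222,181). The wrench ring is at (371,233) and its handle end at (362,303). The mug is well to the right, and the mouse is at (306,183).

```bash
cat > h.py <<'E'
import numpy as np, cv2
from scipy.spatial.transform import Rotation as R
def K(c):
    f=240/np.tan(np.radians(c["fov_y"]/2)); return np.array([[f,0,c["cx"]],[0,f,c["cy"]],[0,0,1.]]), np.array([c["k1"],0,0,0.])
def rays(c,px):
    k,d=K(c); u=cv2.undistortPoints(np.asarray(px,float).reshape(-1,1,2),k,d,None,None,None)[:,0]
    return np.c_[u,np.ones(len(u))]
def cloud(c,px=None):
    if px is None:
        v,u=np.mgrid[:480,:640]; px=np.c_[u.ravel(),v.ravel()]
    px=np.asarray(px); z=c["z_map"][px[:,1],px[:,0]]
    return (rays(c,px)*z[:,None]-c["tvec"])@R.from_rotvec(c["rvec"]).as_matrix()
def atz(c,px,z):
    M=R.from_rotvec(c["rvec"]).as_matrix(); o=-M.T@c["tvec"]; d=rays(c,px)@M
    return o+d*((z-o[2])/d[:,2])[:,None]
def proj(c,P):
    k,d=K(c); return cv2.projectPoints(np.asarray(P,float).reshape(-1,1,3),np.asarray(c["rvec"]),np.asarray(c["tvec"]),k,d)[0][:,0]
E
python3 - <<'E'
import pickle; from h import *
d=pickle.load(open('cams.pkl','rb'))
def box(p,x0,x1,y0,y1,z0,z1): return p[(p[:,0]>x0)&(p[:,0]<x1)&(p[:,1]>y0)&(p[:,1]<y1)&(p[:,2]>z0)&(p[:,2]<z1)]
c=d["top"]; P=cloud(c)
n=atz(c,[[232,229],[371,233],[362,303],[222,181]],0.03); print(n)
for nm in d:
    c=d[nm];P=cloud(c)
    w=box(P,n[2,0]-.03,n[1,0]+.05,n[1,1]-.05,n[2,1]+.05,.006,.03)
    print(nm,'desk z',np.median(box(P,.3,.5,-.05,.05,-.03,.03)[:,2]),np.std(box(P,.3,.5,-.05,.05,-.03,.03)[:,2]),'wr n',len(w),w.min(0),w.max(0),np.median(w[:,2]))
    f=box(P,n[0,0]-.12,n[0,0]+.2,n[0,1]-.15,n[0,1]+.15,.008,.016)
    print('plate',len(f),cv2.minAreaRect(f[:,:2].astype(np.float32)))
    for z0,z1 in((.2,.26),(.046,.054),(.055,.062),(.022,.027)):
        q=box(P,n[0,0]-.12,n[0,0]+.2,n[0,1]-.15,n[0,1]+.15,z0,z1)
        if len(q): print(z0,len(q),q.mean(0).round(4),np.median(q,0).round(4))
c=d["top"]
cv2.imwrite('pics/t1.png',np.hstack([cv2.resize(c["color"][170:265,195:275],None,fx=5,fy=5,interpolation=cv2.INTER_CUBIC),cv2.resize(c["color"][215:310,335:395],None,fx=5,fy=5,interpolation=cv2.INTER_CUBIC)]))
E
```

```text
[[ 0.65358108  0.18548552  0.03      ]
 [ 0.63227993 -0.18013987  0.03      ]
 [ 0.45046207 -0.15020218  0.03      ]
 [ 0.78319363  0.21084559  0.03      ]]
side desk z 0.0010127542560007558 0.0026108907351292143 wr n 674 [ 0.42160351 -0.229729    0.00600682] [ 0.68155727 -0.10067727  0.02728639] 0.013686693949038393
plate 2371 ((0.6970351934432983, 0.1875665783882141), (0.31289491057395935, 0.29457128047943115), 0.36508670449256897)
0.2 207 [0.7378 0.1761 0.2173] [0.7372 0.1769 0.2204]
0.046 127 [0.6622 0.1848 0.0497] [0.6522 0.1846 0.0498]
0.055 93 [0.6522 0.188  0.058 ] [0.6242 0.1818 0.0578]
0.022 345 [0.7343 0.2387 0.024 ] [0.7374 0.2382 0.0239]
top desk z -0.0009708863454263269 0.002659908411656702 wr n 522 [ 0.42875574 -0.22841739  0.00600258] [ 0.66401141 -0.10378411  0.02331876] 0.015376901980801069
plate 3046 ((0.7247958183288574, 0.2210095375776291), (0.26154008507728577, 0.2533796429634094), 80.79339599609375)
0.2 225 [0.7406 0.1715 0.2194] [0.7403 0.1714 0.2206]
0.046 92 [0.6615 0.1845 0.0499] [0.6569 0.1848 0.0496]
0.055 64 [0.6324 0.187  0.0575] [0.6217 0.1568 0.057 ]
0.022 276 [0.6992 0.2093 0.0239] [0.671  0.2    0.0237]
```

View pics/t1.png

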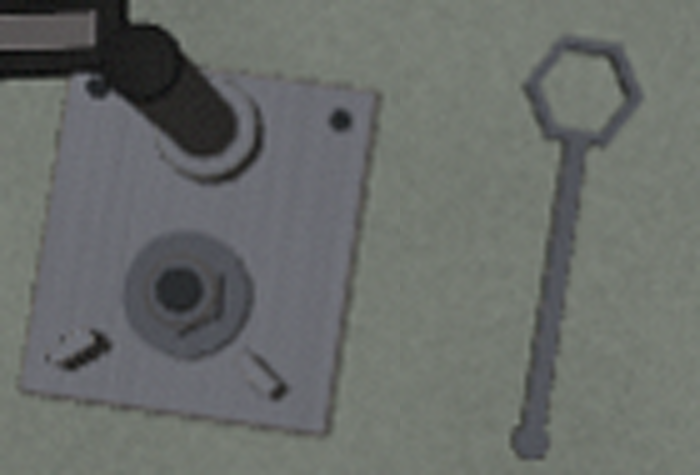

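```bash
cat > fit.py <<'E'
import pickle; from h import *
from scipy.optimize import least_squares
d=pickle.load(open('cams.pkl','rb')); c=d["top"]
def T(p,Q): 
    Q=np.asarray(Q,float); co,s=np.cos(p[2]),np.sin(p[2])
    return np.c_[p[0]+co*Q[:,0]-s*Q[:,1],p[1]+s*Q[:,0]+co*Q[:,1],Q[:,2]]
def up(x,x0,y0): return (np.asarray(x,float)+.5)/5-.5+np.array([x0,y0])
fq=np.array([[-65,85,12],[-65,-85,12],[125,-85,12],[0,0,24],[0,0,50],[88,0,222]])/1e3
fp=up([[22,388],[328,434],[380,92],[189,295],[180,290],[142,63]],195,170)
g=least_squares(lambda p:(proj(c,T(p,fq))-fp).ravel(),[.65,.185,-.15],loss='soft_l1'); foot=g.x
print('foot',foot,(proj(c,T(foot,fq))-fp).round(2).tolist())
r=.0275/np.cos(np.pi/6); a=np.radians(np.arange(30,390,60))
wq=np.c_[r*np.cos(a),r*np.sin(a),0*a+.018]
wp=up([[565,35],[624,43],[642,97],[603,148],[545,140],[523,88],[530,440]],335-80,215)
hx=lambda p:np.vstack([wq,[[-p[3],0,.017]]])
def res(p):
    P=proj(c,T(p,hx(p))); # vertex order: match nearest
    e=[min(P[:6]-q,key=np.linalg.norm) for q in wp[:6]]
    return np.r_[np.ravel(e),P[6]-wp[6]]
g=least_squares(res,[.63,-.178,-.16+0.0,.185]); w=g.x
if abs(w[2])>1: print('yaw?')
print('wrench',w,g.fun.round(2).tolist())
np.save('pose.npy',np.r_[foot,w])
# nut overlay
ims=[]
for n,S in(("top",14),("side",14)):
    c=d[n]; u,v=proj(c,T(foot,[[0,0,.035]]))[0].astype(int); im=cv2.resize(c["color"][v-13:v+14,u-13:u+14],None,fx=S,fy=S,interpolation=cv2.INTER_CUBIC)
    im=cv2.convertScaleAbs(im,alpha=1.6); ims+=[im]; im2=im.copy()
    for t,col in((.3,(0,0,255)),(.5,(0,255,0))):
        rr=.02/np.cos(np.pi/6)
        for z in(.024,.039):
            V=proj(c,T(foot,np.c_[rr*np.cos(a-t),rr*np.sin(a-t),0*a+z]))
            cv2.polylines(im2,[((V-[u-13,v-13]+.5)*S-.5).astype(np.int32)],True,col,1)
    ims+=[im2]
cv2.imwrite('pics/nut.png',np.vstack([np.hstack(ims[:2]),np.hstack(ims[2:])])[:, :])
cv2.imwrite('pics/nut.png',cv2.resize(cv2.imread('pics/nut.png'),(600,600)))
E
python3 fit.py
```

```text
foot [ 0.65585053  0.18602719 -0.17117751] [[-0.71, 1.04], [0.33, 0.98], [0.59, -0.56], [-0.22, -0.23], [-0.16, -0.19], [0.1, -0.51]]
wrench [ 0.63338071 -0.18238918 -0.18622829  0.18580338] [-0.66, 0.22, -0.65, 0.49, 0.15, 0.82, 0.51, -0.07, 0.26, -0.35, 0.29, -1.12, 0.09, 0.01]
```

View pics/nut.png

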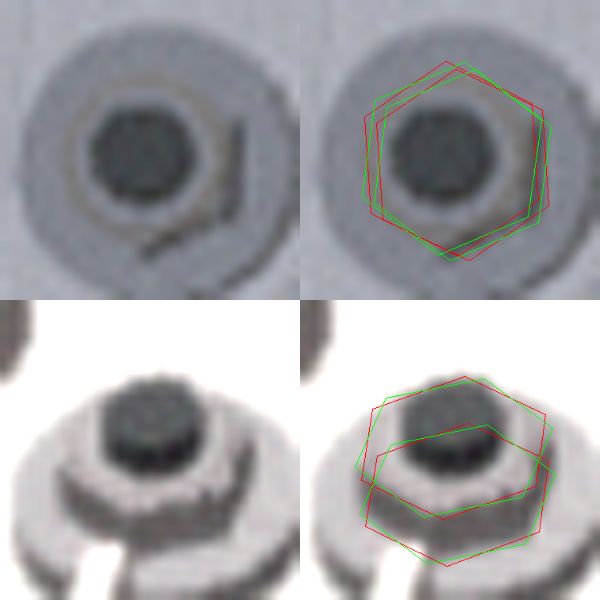

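The nut angle is close to the 0.5 overlay (vertices at (238,215) and (145,255) in the crop). So the first seating is at about +0.55 rad from the foot's -x. Now I'll pick up the wrench.

```bash
cat >> h.py <<'E'
pose=np.load('pose.npy') if __import__('os').path.exists('pose.npy') else None
def ori(psi): return (R.from_euler('z',psi)*R.from_euler('y',np.pi)).as_rotvec()
L=0.125
def grip_at(c,psi,z,l=L): return np.array([c[0]-l*np.cos(psi),c[1]-l*np.sin(psi),z])
E
cat > pick.py <<'E'
from plant import *; from h import *
f=pose[:3]; w=pose[3:]
for ph in(.75,0,-.75):
    q=inverse_kinematics(grip_at(f,f[2]+ph,.1),ori(f[2]+ph)); print(ph,None if q is None else q.round(2))
p=grip_at(w,w[2],.12); command_gripper(.045,120)
move_ptp(p,ori(w[2])); print(get_state()["joints"].round(2))
p[2]=.004; hit=movel(p,.1,threshold=8); print('hit',hit,get_state()["eef_pos"])
command_gripper(0,120); s=get_state(); print(s["grip_width"],s["grip_force"],s["time_s"],s["contact_force"])
p[2]=.15; movel(p,.12); pause(.2); s=get_state(); print(s["contact_force"],s["moment"],s["grip_width"],s["eef_pos"])
import pickle; d={n:read_camera(n) for n in("side","top")}; pickle.dump(d,open('c2.pkl','wb'))
o=[]
for n in d:
    u,v=proj(d[n],[[p[0]+.06,p[1],.13]])[0].astype(int); o+=[cv2.resize(d[n]["color"][v-50:v+50,u-50:u+50],(400,400),interpolation=cv2.INTER_CUBIC)]; print(n,u,v)
cv2.imwrite('pics/held.png',np.hstack(o))
E
python3 pick.py
```

```text
0.75 [ 0.49  0.36 -0.09  0.   -1.12 -1.48]
0 [ 0.64  0.37 -0.07  0.   -1.13 -2.39]
-0.75 None
[-0.01  0.29 -0.14  0.   -1.14 -1.75]
hit False [ 0.51107897 -0.15931649  0.00463972]
0.008433852814242906 118.28830003738403 4.2917 [-1.34571187  0.15596093  5.72449758]
[ 0.41470299  0.20024685 -3.76257648] [0.0702694  0.10217676 0.01702817] 0.008351730051602455 [ 0.5102632  -0.15922121  0.14942946]
side 366 226
top 367 255
```

View pics/held.png

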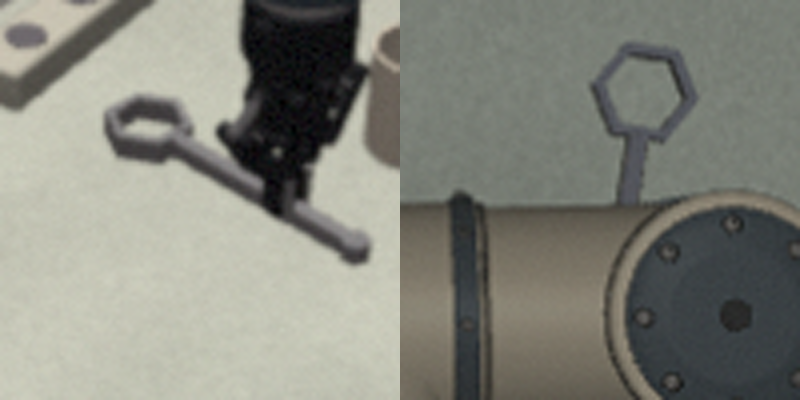

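```bash
python3 - <<'E'
from plant import *; from h import *
import pickle
d=pickle.load(open('c2.pkl','rb')); f=pose[:3]; w=pose[3:]
s=get_state(); e=s["eef_pos"]; psi=w[2]
M=R.from_rotvec(s["tcp_rot"]).as_matrix(); print('tilt',M[:,2],'yaw',np.arctan2(-M[1,0],-M[0,0]),psi)
r=e[:2]+L*np.array([np.cos(psi),np.sin(psi)]); print('expected ring',r)
for n in d:
    P=cloud(d[n]); q=P[(np.hypot(*(P[:,:2]-r).T)<.04)&(P[:,2]>.1)&(P[:,2]<.2)]
    print(n,len(q),q.mean(0).round(4),np.percentile(q[:,2],[5,25,50,75,95]).round(4))
    q=P[(np.hypot(*(P[:,:2]-e[:2]).T)<.1)&(P[:,0]<e[0]-.03)&(P[:,2]>.1)&(P[:,2]<.2)]
    if len(q):print(' handle end',len(q),np.percentile(q[:,2],[25,50,75]).round(4))
px=np.array([[628,42],[679,50],[698,98],[660,142],[612,134],[590,86]],float)
px=(px-[400,0]+.5)/4-.5+[317,205]; print('ring centre',atz(d["top"],px,.163).mean(0))
for ph in(.65,-.45,-.5): 
    q=inverse_kinematics(grip_at(f,f[2]+ph,.03),ori(f[2]+ph)); print(ph,None if q is None else q.round(3))
E
```

```text
tilt [-5.97881248e-04  1.74436665e-05 -9.99999821e-01] yaw -0.18627077540210527 -0.18622829175826522
expected ring [ 0.63325669 -0.18238332]
side 283 [ 0.6307 -0.1813  0.1577] [0.1464 0.153  0.1588 0.1627 0.1663]
 handle end 104 [0.1551 0.1605 0.1631]
top 278 [ 0.6313 -0.1809  0.159 ] [0.1472 0.1579 0.1598 0.1617 0.164 ]
ring centre [ 0.63343283 -0.18121951  0.163     ]
0.65 [ 0.511  0.418 -0.199 -0.    -0.953 -1.603]
-0.45 [ 0.692  0.504 -0.053 -0.    -1.014 -2.884]
-0.5 [ 0.694  0.514 -0.036  0.    -1.021 -2.936]
```

```bash
cat >> h.py <<'E'
def rep(s,f,psi=None):
    F=s["contact_force"]; a=psi if psi is not None else 0
    t=np.array([-np.sin(a),np.cos(a)]); r=np.array([np.cos(a),np.sin(a)])
    return f"t={s['time_s']:.2f} z={s['eef_pos'][2]:.4f} Ft={F[:2]@t:.1f} Fr={F[:2]@r:.1f} Fz={F[2]:.1f} M={s['moment'].round(2)} gw={s['grip_width']:.4f}"
E
python3 - <<'E'
from plant import *; from h import *
f=pose[:3]; psi=f[2]+.545
move_ptp(grip_at(f,psi,.15),ori(psi)); movel(grip_at(f,psi,.085),.1); pause(.2)
print(rep(get_state(),f,psi))
h=movel(grip_at(f,psi,.029),.04,threshold=10); print(h,rep(get_state(),f,psi))
E
```

```text
t=8.11 z=0.0858 Ft=-1.0 Fr=0.7 Fz=-2.6 M=[ 0.04  0.17 -0.01] gw=0.0087
False t=9.66 z=0.0292 Ft=1.4 Fr=-1.5 Fz=-2.0 M=[0.05 0.62 0.13] gw=0.0083
```

```bash
python3 - <<'E'
from plant import *; from h import *
f=pose[:3]; psi=f[2]+.545
h=movel(grip_at(f,psi,.0275),.02,threshold=12); pause(.2);print(h,rep(get_state(),f,psi))
o=[]
for n in("side","top"):
    c=read_camera(n); u,v=proj(c,[[f[0]-.02,f[1],.04]])[0].astype(int); o+=[cv2.resize(c["color"][v-35:v+35,u-35:u+35],(400,400),interpolation=cv2.INTER_CUBIC)]
    P=cloud(c); q=P[(np.hypot(*(P[:,:2]-f[:2]).T)<.033)&(np.hypot(*(P[:,:2]-f[:2]).T)>.025)]; print(n,np.percentile(q[:,2],[10,25,50,75,90]).round(4))
cv2.imwrite('pics/seat.png',np.hstack(o))
E
```

```text
False t=10.11 z=0.0277 Ft=0.8 Fr=-1.9 Fz=0.4 M=[0.07 0.83 0.16] gw=0.0085
side [0.0191 0.0249 0.0367 0.042  0.0445]
top [0.0204 0.0238 0.0367 0.0413 0.0431]
```

View pics/seat.png

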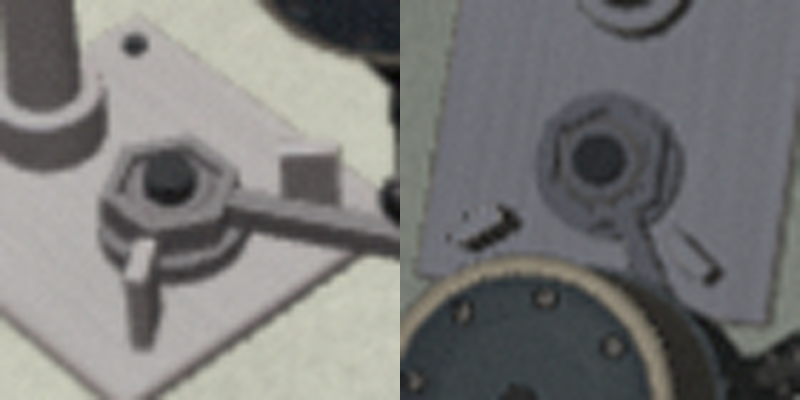

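The side view shows the ring (around (170,190)) down on the boss over the nut, with the handle clear of the lugs. It's seated, so I'll start the first stroke.

```bash
cat > stroke.py <<'E'
from plant import *; from h import *
import sys
f=pose[:3]
def swing(a,b,z,speed=.06,thr=14,step=.075):
    for ph in np.linspace(a,b,int(np.ceil(abs(b-a)/step))+1)[1:]:
        psi=f[2]+ph; h=movel(grip_at(f,psi,z),speed,ori(psi),threshold=thr)
        s=get_state(); print(f"{ph:.3f}",h,rep(s,f,psi))
        if h or np.hypot(*s["contact_force"][:2])>25: return ph
    return b
E
python3 - <<'E'
from stroke import *
swing(.545,.32,.0275)
E
```

```text
0.489 False t=10.47 z=0.0275 Ft=1.8 Fr=-4.5 Fz=1.4 M=[0.25 1.32 0.16] gw=0.0081
0.432 False t=10.74 z=0.0275 Ft=1.4 Fr=-4.9 Fz=1.6 M=[0.14 1.53 0.22] gw=0.0081
0.376 False t=11.01 z=0.0274 Ft=0.9 Fr=-5.4 Fz=2.1 M=[0.07 1.61 0.21] gw=0.0087
0.320 False t=11.28 z=0.0274 Ft=1.9 Fr=-5.7 Fz=2.5 M=[0.18 1.69 0.14] gw=0.0084
```

```bash
python3 - <<'E'
from stroke import *
swing(.32,-.5,.0275,speed=.08,step=.082)
c=read_camera("side"); u,v=proj(c,[[f[0]-.02,f[1],.04]])[0].astype(int); a=cv2.resize(c["color"][v-35:v+35,u-35:u+35],(400,400),interpolation=cv2.INTER_CUBIC)
c=read_camera("top"); u,v=proj(c,[[f[0]-.02,f[1],.04]])[0].astype(int); b=cv2.resize(c["color"][v-35:v+35,u-35:u+35],(400,400),interpolation=cv2.INTER_CUBIC)
cv2.imwrite('pics/s1.png',np.hstack([a,b]))
E
```

```text
0.238 False t=11.55 z=0.0274 Ft=1.7 Fr=-6.4 Fz=2.7 M=[0.41 1.85 0.21] gw=0.0082
0.156 False t=11.82 z=0.0273 Ft=1.0 Fr=-6.4 Fz=2.7 M=[0.58 1.95 0.23] gw=0.0083
0.074 False t=12.10 z=0.0273 Ft=0.9 Fr=-7.7 Fz=1.7 M=[0.68 2.01 0.19] gw=0.0082
-0.008 False t=12.38 z=0.0273 Ft=1.6 Fr=-6.7 Fz=2.1 M=[0.94 2.15 0.19] gw=0.0083
-0.090 False t=12.65 z=0.0273 Ft=0.9 Fr=-7.0 Fz=2.3 M=[1.06 2.23 0.19] gw=0.0079
-0.172 False t=12.93 z=0.0273 Ft=1.5 Fr=-7.4 Fz=1.4 M=[1.25 2.22 0.14] gw=0.0083
-0.254 False t=13.20 z=0.0273 Ft=0.9 Fr=-8.1 Fz=2.4 M=[1.4  2.26 0.2 ] gw=0.0083
-0.336 False t=13.47 z=0.0273 Ft=0.1 Fr=-9.0 Fz=3.0 M=[1.57 2.23 0.15] gw=0.0080
-0.418 False t=13.75 z=0.0274 Ft=1.2 Fr=-8.5 Fz=3.3 M=[1.68 2.21 0.07] gw=0.0083
-0.500 False t=14.03 z=0.0275 Ft=1.2 Fr=-8.3 Fz=2.1 M=[1.87 2.12 0.14] gw=0.0088
```

View pics/s1.png

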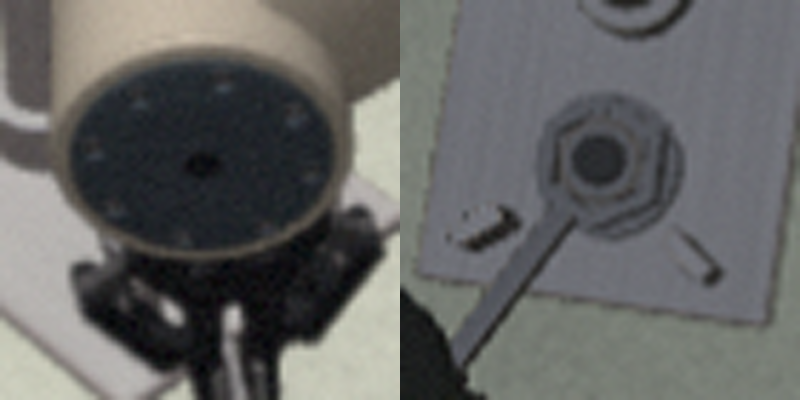

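```bash
sed -i 's/^L=0.125/L=0.126/' h.py; python3 - <<'E'
from stroke import *
swing(-.5,-.42,.0275)
psi=f[2]-.42
movel(grip_at(f,psi,.075),.08); s=get_state(); print(rep(s,f,psi))
swing(-.42,.605,.075,speed=.12,step=.18)
psi=f[2]+.605; pause(.2); print(rep(get_state(),f,psi))
h=movel(grip_at(f,psi,.0275),.04,threshold=12); pause(.2); print(h,rep(get_state(),f,psi))
for n in("side","top"):
    c=read_camera(n); P=cloud(c); r=np.hypot(*(P[:,:2]-f[:2]).T); q=P[(r<.033)&(r>.025)]; print(n,np.percentile(q[:,2],[10,25,50,75,90]).round(4))
    cv2.imwrite(f'pics/re_{n}.png',c["color"])
    if n=="side": u,v=proj(c,[[f[0]-.02,f[1],.04]])[0].astype(int); a=cv2.resize(c["color"][v-35:v+35,u-35:u+35],(400,400),interpolation=cv2.INTER_CUBIC);cv2.imwrite('pics/s2.png',a)
E
```

```text
-0.460 False t=14.38 z=0.0278 Ft=1.8 Fr=-4.4 Fz=1.1 M=[1.28 0.83 0.23] gw=0.0080
-0.420 False t=14.62 z=0.0278 Ft=1.9 Fr=-3.0 Fz=-0.0 M=[1.04 0.27 0.2 ] gw=0.0079
t=15.37 z=0.0743 Ft=-0.3 Fr=0.7 Fz=-4.0 M=[0.05 0.07 0.02] gw=0.0085
-0.249 False t=15.69 z=0.0744 Ft=0.6 Fr=-0.0 Fz=-2.3 M=[ 0.06  0.07 -0.  ] gw=0.0086
-0.078 False t=16.02 z=0.0748 Ft=0.5 Fr=0.5 Fz=-4.1 M=[ 0.11  0.05 -0.06] gw=0.0081
0.092 False t=16.34 z=0.0749 Ft=-0.9 Fr=0.0 Fz=-3.3 M=[0.01 0.09 0.  ] gw=0.0083
0.263 False t=16.67 z=0.0750 Ft=0.0 Fr=-0.2 Fz=-2.5 M=[0.07 0.07 0.05] gw=0.0085
0.434 False t=16.99 z=0.0750 Ft=0.0 Fr=-0.9 Fz=-3.2 M=[0.01 0.14 0.03] gw=0.0080
0.605 False t=17.32 z=0.0749 Ft=-0.6 Fr=0.1 Fz=-3.3 M=[-0.03  0.16  0.03] gw=0.0082
t=17.52 z=0.0750 Ft=-1.0 Fr=-0.1 Fz=-3.4 M=[0.01 0.11 0.02] gw=0.0084
False t=19.05 z=0.0278 Ft=1.3 Fr=-0.9 Fz=0.8 M=[0.36 0.14 0.11] gw=0.0086
side [0.0196 0.0262 0.0376 0.0422 0.0453]
top [0.0202 0.023  0.0357 0.041  0.0439]
```

View pics/s2.png

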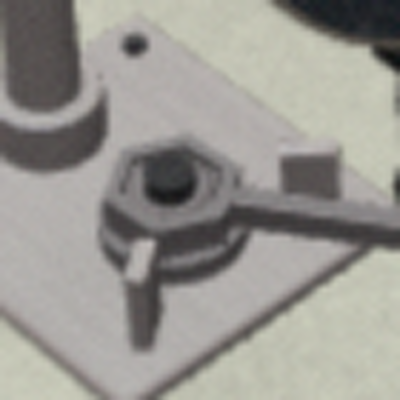

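```bash
cat >> stroke.py <<'E'
def tq(psi,n=3):
    v=[]
    for _ in range(n):
        s=get_state(); F=s["contact_force"][:2]; v.append(s["moment"][2]-L*(F@[-np.sin(psi),np.cos(psi)])); pause(.02)
    return np.mean(v)
E
python3 - <<'E'
from stroke import *
swing(.605,0,.0275,speed=.08,step=.1)
psi=f[2]; base=tq(psi); print('base',base)
ph=0
while ph>-.3:
    ph-=.01; psi=f[2]+ph; h=movel(grip_at(f,psi,.0275),.02,ori(psi),threshold=10)
    t=tq(psi); s=get_state(); print(f"{ph:.3f} {h} tq={t:.2f}",rep(s,f,psi))
    if h or t-base>.8: break
E
```

```text
0.519 False t=19.43 z=0.0278 Ft=1.1 Fr=0.5 Fz=0.5 M=[ 0.57 -0.38  0.19] gw=0.0083
0.432 False t=19.72 z=0.0278 Ft=0.9 Fr=1.1 Fz=0.1 M=[ 0.69 -0.46  0.2 ] gw=0.0080
0.346 False t=20.00 z=0.0277 Ft=1.6 Fr=1.2 Fz=1.2 M=[ 0.68 -0.7   0.23] gw=0.0082
0.259 False t=20.28 z=0.0277 Ft=1.6 Fr=1.8 Fz=0.9 M=[ 0.75 -0.81  0.25] gw=0.0082
0.173 False t=20.57 z=0.0276 Ft=2.5 Fr=1.5 Fz=1.8 M=[ 0.72 -0.85  0.3 ] gw=0.0082
0.086 False t=20.85 z=0.0276 Ft=3.7 Fr=2.1 Fz=1.1 M=[ 0.79 -0.91  0.31] gw=0.0082
0.000 False t=21.13 z=0.0276 Ft=2.9 Fr=1.4 Fz=1.5 M=[ 0.8  -0.82  0.31] gw=0.0081
base -0.024461408573923687
-0.010 False tq=0.33 t=21.48 z=0.0275 Ft=-0.1 Fr=2.5 Fz=2.0 M=[-0.01 -1.07  0.42] gw=0.0081
-0.020 False tq=0.37 t=21.78 z=0.0275 Ft=0.7 Fr=2.7 Fz=1.4 M=[-0.21 -1.15  0.42] gw=0.0081
-0.030 False tq=0.36 t=22.08 z=0.0275 Ft=-0.2 Fr=3.7 Fz=1.1 M=[-0.24 -1.26  0.35] gw=0.0084
-0.040 False tq=0.39 t=22.38 z=0.0275 Ft=-0.4 Fr=2.5 Fz=1.4 M=[-0.14 -1.27  0.3 ] gw=0.0082
-0.050 False tq=0.32 t=22.68 z=0.0275 Ft=0.2 Fr=2.8 Fz=1.1 M=[-0.2  -1.33  0.33] gw=0.0084
-0.060 False tq=0.18 t=22.98 z=0.0275 Ft=
[... 1174 characters left out ...]
z=0.0275 Ft=0.0 Fr=0.3 Fz=1.9 M=[ 0.05 -0.4   0.38] gw=0.0086
-0.200 False tq=0.32 t=27.18 z=0.0274 Ft=-0.1 Fr=0.1 Fz=3.2 M=[ 0.11 -0.25  0.36] gw=0.0081
-0.210 False tq=0.45 t=27.48 z=0.0274 Ft=-0.4 Fr=-0.5 Fz=3.5 M=[ 0.14 -0.06  0.39] gw=0.0080
-0.220 False tq=0.38 t=27.78 z=0.0274 Ft=0.5 Fr=-2.3 Fz=2.5 M=[0.22 0.11 0.4 ] gw=0.0081
-0.230 False tq=0.37 t=28.08 z=0.0275 Ft=0.7 Fr=-1.9 Fz=1.4 M=[0.3  0.29 0.43] gw=0.0083
-0.240 False tq=0.45 t=28.38 z=0.0274 Ft=-0.9 Fr=-2.4 Fz=2.6 M=[0.04 0.42 0.43] gw=0.0079
-0.250 False tq=0.69 t=28.68 z=0.0273 Ft=-2.0 Fr=-3.1 Fz=2.8 M=[-0.39  0.71  0.43] gw=0.0084
-0.260 False tq=0.97 t=28.98 z=0.0273 Ft=-4.0 Fr=-2.0 Fz=2.2 M=[-0.88  0.99  0.57] gw=0.0084
```

Drag reads 0.35 N·m as expected, and the nut came up solid near -0.24. Pulling to about 1.5 N·m.

```bash
python3 - <<'E'
from stroke import *
ph=-.26
while ph>-.3:
    ph-=.005; psi=f[2]+ph; h=movel(grip_at(f,psi,.0275),.02,ori(psi))
    t=tq(psi,4); print(f"{ph:.3f} tq={t:.2f}",rep(get_state(),f,psi))
    if t>1.4: break
pause(.4); print(tq(psi,10),rep(get_state(),f,psi)); np.save('ph.npy',ph)
E
```

```text
-0.265 tq=1.18 t=29.30 z=0.0272 Ft=-4.8 Fr=-2.3 Fz=3.6 M=[-1.26  1.16  0.59] gw=0.0084
-0.270 tq=1.28 t=29.62 z=0.0272 Ft=-4.4 Fr=-2.1 Fz=3.6 M=[-1.32  1.23  0.67] gw=0.0080
-0.275 tq=1.30 t=29.93 z=0.0272 Ft=-6.1 Fr=-2.3 Fz=2.9 M=[-1.46  1.26  0.67] gw=0.0084
-0.280 tq=1.37 t=30.25 z=0.0272 Ft=-5.6 Fr=-2.6 Fz=3.6 M=[-1.64  1.34  0.73] gw=0.0082
-0.285 tq=1.57 t=30.57 z=0.0272 Ft=-5.6 Fr=-2.5 Fz=4.3 M=[-1.74  1.41  0.77] gw=0.0079
1.5362666545067163 t=31.13 z=0.0272 Ft=-5.7 Fr=-1.9 Fz=3.9 M=[-1.81  1.36  0.79] gw=0.0079
```

```bash
python3 - <<'E'
from stroke import *
w=pose[3:]
swing(-.285,-.165,.0275,speed=.04)
psi=f[2]-.165; print(tq(psi))
movel(grip_at(f,psi,.15),.08); print(rep(get_state(),f,psi))
move_ptp(grip_at(w,w[2],.12),ori(w[2])); movel(grip_at(w,w[2],.03),.1)
h=movel(grip_at(w,w[2],.0045),.03,threshold=6); print(h,rep(get_state(),f,w[2]))
command_gripper(.045); movel(grip_at(w,w[2],.2),.15)
# swing aside to see
set_joints([-1.057,.255,.108,0,-1.424,-.285]); print(get_state()["time_s"])
import pickle; d={n:read_camera(n) for n in("side","top")}; pickle.dump(d,open('c3.pkl','wb'))
cv2.imwrite('pics/end.png',d["top"]["color"])
P=cloud(d["top"]); q=P[(np.hypot(*(P[:,:2]-w[:2]).T)<.04)&(P[:,2]>.008)&(P[:,2]<.1)]; print(np.percentile(q[:,2],[25,50,75,95]))
o=[]
for n in d:
    u,v=proj(d[n],[[f[0],f[1],.04]])[0].astype(int); o+=[cv2.resize(d[n]["color"][v-14:v+14,u-14:u+14],(300,300),interpolation=cv2.INTER_CUBIC)]
b=cv2.resize(d["top"]["color"][120:320,60:520],(600,261)); cv2.imwrite('pics/end.png',np.vstack([np.hstack(o),b]))
E
```

```text
-0.225 False t=31.48 z=0.0276 Ft=0.6 Fr=-3.3 Fz=0.6 M=[0.53 0.74 0.31] gw=0.0080
-0.165 False t=31.82 z=0.0277 Ft=0.8 Fr=-1.3 Fz=0.8 M=[ 0.64 -0.02  0.28] gw=0.0082
0.040499183280505245
t=33.55 z=0.1494 Ft=0.1 Fr=0.9 Fz=-2.5 M=[0.05 0.16 0.05] gw=0.0083
True t=36.85 z=0.0049 Ft=0.5 Fr=0.1 Fz=5.3 M=[ 0.18  0.09 -0.02] gw=0.0083
40.7
[0.01473923 0.01650411 0.01868846 0.02088399]
```

View pics/end.png

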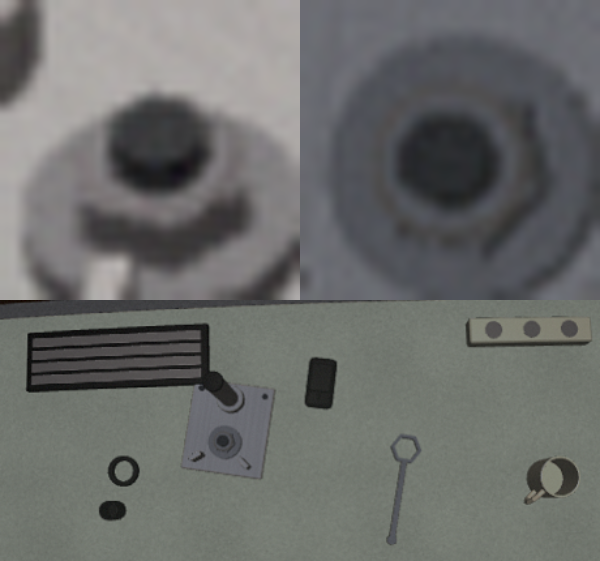

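The nut's corners sit where a turn of about 2.2 puts them (crop vertices (525,105) and (545,170)). The wrench lies flat where it started, at (405,450)–(391,540), and the other things haven't moved.

```bash
python3 -c "
from plant import *
print(sign_off())"
```

```text
the job is handed in; nothing more can be done
None
```

The nut came up solid after two strokes and was pulled firm at about 1.5 N·m; the wrench lies flat on the desk where it started, nothing else moved, and the job is handed in (about 41 s; no verdict was returned).

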